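# Cure lacquered hand stamps under a pedal lamp

### The job

The lacquer on the wooden hand stamps is still wet, so carry every stamp with the sprung tongs, never touching one with the gripper, from the paper to the tray of the lamp station, and stand them all upright there, apart from one another. Lay the tongs back on their rest, then cure the stamps: with all of them on the tray push the pedal right down to its stop, keep it there for about two seconds, and let it come all the way up again. Leave the tape dispenser, the red gift carton and the plain mug beside the work where they are.

Things in the scene. Friction and masses are not known exactly. Their poses are not given: they have to be found in the camera images.
- tongs_grip (a point): sprung steel tongs lying level on their rest, 190 mm long, 0.08 kg. The point is half-way up the 14 mm high arms, midway between two black thumb pads (32 mm long, 22 mm high, 53 mm over their outer faces when open): take them there from above, fingers closing along y. x points along the tongs to the jaws, z up. The frame belongs to the arm on the -y side; the other arm turns
- tongs_jaws (a point): middle of the open tongs' jaws, same height and axes, 85 mm ahead of the thumb pads. The rubber V-jaws are 14 mm high, 28 mm long, 50 mm apart inside when open; the tongs end 15 mm beyond. This point too belongs to the -y arm: squeezed by q rad, the true middle of the jaws lies 0.085 m x q toward -y of it
- tong_arm (a joint): how far the tongs are squeezed, rad: 0 open, 0.25 shut, about 0.17 on a stamp's neck. The hinge pin is upright, 85 mm behind the thumb pads. A spring opens them: about 2.5 N on the thumb pads to start, 6 N at 0.2. The pads come 8.5 mm closer for each 0.1 rad. Squeezed by q, the middle line of the tongs is turned -q/2 about z from the frame's x
- rest_top (a point): grey plastic rest of the tongs, fixed; the point is at its centre, level with the tops of its two cross bars (26 mm above the table), x the way the tongs point. The bars run along y, 55 mm either side of the point, 12 mm wide, 104 mm long, with 6 mm end stops; the rib joining them is 24 mm wide, 6 mm high. The tongs lie across both bars, their point 7 mm above this one
- station_tray (a point): lamp station, fixed; the point is the centre of its tray's floor, 30 mm above the table; x to the back, y left along the tray, z up. Inside, the tray is 130 mm (x) by 280 mm (y), rim 7 mm above its floor. Two posts 88 mm back carry a lamp panel, upright (to 300 mm high); pressing the pedal swings it down over the tray, 20 mm clear of the stamps
- pedal_pad (a point): middle of the rubber pad on the upper face of the station's pedal, a plate 56 mm wide, 115 mm long, right of the tray, front end free; moves with the pedal, 85 mm from its hinge, which lies at the back along the station's y, 30 mm above the table. About 66 mm high when up, 37 mm when down
- pedal (a joint): pedal angle, rad: 0 up, 0.35 fully down at its stop; springs back; about 4 N on the pad to start, 8 N at the stop
- stamp1_mid (a point): wooden hand stamp standing upright, wet lacquer: 96 mm high, 0.1 kg; round base 50 mm across, 20 mm high, tapering to a straight neck 20 mm across from 35 to 64 mm above its underside, under a ball head 33 mm across. The point is on its axis, half-way up (48 mm above the underside); z is up. All stamps are alike; three or four are there
- stamp2_mid (a point): hand stamp 2, like the first
- stamp3_mid (a point): hand stamp 3, like the first
- stamp4_mid (a point): hand stamp 4, like the first
- tape_unit: black tape dispenser, 56x150x96 mm, loose bystander; origin under its centre
- gift_carton: red gift carton, 71x71x104 mm, loose bystander; origin under its centre
- plain_mug: plain white mug, 81x116x95 mm, loose bystander; origin under its centre
Mind the look-alikes: they are no part of the job. There is more than one size of the part that bears tongs_grip; the job needs the larger.

How it is judged:
By the outcome, as a careful person would: the job done as asked, in the order asked, and still so for the second after the job is handed in, with the robot touching nothing.
Of stamp1, stamp2, stamp3, stamp4 only 3 to 4 are there at a start; the rules pass over those that are not, and their reading is None.
At some moment in a run one of stamp1, stamp2, stamp3, stamp4 may be knocked a few centimetres aside while the robot is not near it.
It also fails if it takes over 210 s, if anything falls off the work surface, if the arm or the gripper's body presses on something with over 40 N, if the wrist force passes 120 N, or if a joint passes its speed limit or range.

### The arm

A 6-joint arm with a two-finger parallel gripper is mounted at the origin on the work surface; the furniture and walls round the work are solid. World frame = base frame: x ahead of the robot, y to its left, z up, the work surface at z = 0. Lengths are in m, angles in rad, forces in N, time in s.
With the tool pointing down it reaches from about 0.375 to 0.975 m from the base axis. Payload 3.8 kg.
Tool frame: the origin (TCP) lies on the centre line of the jaws, within the pads' length; the fingertips stand 14 mm ahead of it and the grasp point (between the pads) lies 5 mm behind it; z points along the fingers, y is the line along which they close (so a half turn about z gives the same grasp; the last joint's range is limited). The gripper opens to 85 mm and grips with 20 to 120 N. Pads are 22 mm wide; open, the fingers measure 114 mm over their backs; the gripper's body (76 mm by 85 mm) begins 54 mm behind the grasp point. The pads swing forward as they close: fully open they stand 13 mm farther back than shut.
Start: joints at [1.115, 0.264, 1.604, -0, 1.274, -0.037], TCP at [0.274, 0.617, 0.245] pointing down, gripper open.
Joint ranges: [-2.63, 2.63], [-0.94, 2.18], [0.31, 2.57], [-1.31, 4.45], [0, 2.66], [-2.55, 2.55]. Speed limits (rad/s): [2.57, 2.57, 3.14, 3.14, 3.14, 3.14].

### API

Orientations are given as a rotation vector (axis times angle).
In Python, from workcell import bot, eyes, spot_in gives the robot as it stands.
- The arm moves only by the tool carry_out, never from a script. Its argument "series" is text: rows parted by semicolons, each of 4 numbers parted by spaces: the shift along the world's x, y, z in m, then the turn about the world's z in degrees. In form: tx ty tz roll; .... A call has 1 to 20 rows; each row shifts and turns the commanded pose from where the row before left it; what a row does not reach is not made up. A row lasts 1/8 s, in which the tool goes at most 62.5 mm and 10.7 degrees, less where a joint would pass 70% of its speed; a pose out of reach is approached as far as the arm can. A call is refused whole if a number of a shift passes 0.0625 or a number of a turn 10.7, either way. A call with a gripper value outside its range is refused whole. "jaw" is the gripper command: -1 is shut, 1 is fully open, values between are in proportion, set as the call begins (left out, the last holds). The fingers move at their own pace and stop on an object; "grip_force" is the grip in N (left out, the last holds). Time passes only in rows, so rows that do not move let the fingers close. It gives the time, the measured TCP pose, the force, the opening and the grip force at its end, in the units of the state.
- bot.read_state(): the state, without advancing time (a new reading comes with each control period).
- eyes.read_camera(name): name is "scene" or "top" or "wrist"; returns (picture, depth): 384x512x3 uint8, blue, green, red; 384x512 float32, m along the optical axis (not along the pixel's ray), 0 where there is no reading.
- eyes.get_calibration(name): a dict with "K" (3x3 intrinsics, pixels), "distortion" ([k1, k2, p1, p2, k3] as OpenCV has them; the pictures are not rectified), "position" and "rotation" of the camera in the world; the wrist camera has in their place "T_tool_cam" (4x4, takes a point from camera to tool coordinates, whose origin is the TCP and whose axes are the flange's). Camera axes: x right, y down, z forward; pixel columns grow to the right and rows downward; lengths in m; the calibration is good to about 2 mm. A picture is of the moment at which its call begins: read the wrist's pose just before it. get_calibration takes no time and is no camera call.
- bot.finish_job(): hands the job in; it is judged then, once.
Trained networks look in the newest picture that a camera, given by its name, has taken for a name from the list of things; names that differ only in an ending like _2 or _b are one class to them, and where a whole thing is asked for, a point or a joint stands for the part that bears it (a point fixed in the world has none). Each returns a list of dicts, best first, with "score" (0 to 1); they miss things now and then, are a little off and sometimes report something else, mostly with a low value. They report only what shows in the picture. A call takes as long as a camera call. They do not tell look-alikes from the thing itself.
- spot_in(camera, target): "rect" ([centre column, centre row, width, height] in pixels, round what is visible of it).
The state is a dict: "time": time; "q": joint angles; "joint_vel": joint speeds; "joint_torque": joint torques, N m; "tool_pos": TCP position; "tcp_rot": TCP orientation; "wrist_force": force on the tool from outside, world axes, zero at the start; "torque": the same for the moment, N m; "width": opening from 0.0 (shut) to 1.0 (fully open); "grip_force": force on a finger pad.
Only numpy, scipy, OpenCV 4.12 (cv2) and the standard library are available. Lean on these libraries where they do the work, as an engineer would, in place of code of your own. Each camera call takes 0.05 s, during which the arm holds its last target. There are 200 camera calls.

## Working session

There is one attempt and no reset: what is moved stays moved. The work goes in short steps, Python scripts to look and compute and a tool call to move; the robot and the scene stay as the last step left them, time stands still between calls to the robot, and variables do not carry over. Pictures are saved under pics/ and viewed, at most 17 in all, crops included, and the job is handed in when it is done.

Besides the shell and the picture viewer there is one more tool, called as name(argument=value, ...), one argument or row to a line, values as JSON. carry_out: Moves the arm, as the interface text tells. Its arguments: {"type":"object","properties":{"series":{"type":"string"},"jaw":{"type":"number"},"grip_force":{"type":"number"}},"required":["series"]}

```bash
ls; mkdir -p pics; cat > h.py <<'E'
import numpy as np, cv2
from scipy.spatial.transform import Rotation as R
from workcell import bot, eyes, spot_in
def cam(name):
    s=bot.read_state(); im,d=eyes.read_camera(name); c=eyes.get_calibration(name)
    if name=='wrist':
        T=np.eye(4); T[:3,:3]=R.from_rotvec(s['tcp_rot']).as_matrix(); T[:3,3]=s['tool_pos']
        T=T@np.array(c['T_tool_cam']); p,r=T[:3,3],T[:3,:3]
    else:
        p=np.array(c['position']); r=np.array(c['rotation'])
        if r.shape!=(3,3): r=R.from_rotvec(r).as_matrix()
    return dict(im=im,d=d,K=np.array(c['K']),D=np.array(c['distortion']),p=p,r=r)
def ray(c,u,v):
    q=cv2.undistortPoints(np.array([[[u,v]]],float),c['K'],c['D'])[0,0]
    return c['r']@np.array([q[0],q[1],1.])
def atz(c,u,v,z):
    d=ray(c,u,v); return c['p']+d*(z-c['p'][2])/d[2]
def cloud(c):
    h,w=c['d'].shape; uu,vv=np.meshgrid(np.arange(w),np.arange(h))
    q=cv2.undistortPoints(np.stack([uu,vv],-1).reshape(-1,1,2).astype(float),c['K'],c['D'])[:,0]
    P=np.c_[q,np.ones(len(q))]*c['d'].reshape(-1,1)
    return (P@c['r'].T+c['p']).reshape(h,w,3)
def proj(c,P):
    rv=cv2.Rodrigues(c['r'].T)[0]; return cv2.projectPoints(np.array(P,float).reshape(-1,1,3),rv,-c['r'].T@c['p'],c['K'],c['D'])[0][:,0]
E
python3 - <<'E'
from h import *
for n in ['scene','top']:
    c=cam(n); cv2.imwrite(f'pics/{n}0.png',cv2.resize(c['im'],(800,600)) )
    print(n,c['p'].round(3),c['r'].round(2).tolist())
    P=cloud(c); np.save(f'{n}0.npy',P)
    for t in ['tongs_grip','stamp1_mid','pedal_pad','tape_unit','gift_carton','plain_mug']:
        for o in spot_in(n,t):
            u,v=[int(x) for x in o['rect'][:2]]; print(t,round(o['score'],2),np.round(o['rect']),P[min(v,383),min(u,511)].round(3))
print(bot.read_state())
E
```

```text
pics
scene [-0.138 -0.61   1.057] [[0.71, -0.52, 0.47], [-0.7, -0.54, 0.47], [0.01, -0.66, -0.75]]
tongs_grip 0.77 [223. 204.  43.  40.] [0.427 0.083 0.009]
tongs_grip 0.45 [182. 184.  25.  27.] [ 0.387  0.27  -0.001]
stamp1_mid 0.52 [318. 232.  16.  26.] [ 0.548 -0.237  0.047]
pedal_pad 0.56 [279. 178.  31.  16.] [0.621 0.    0.062]
tape_unit 0.58 [130. 182.  36.  43.] [0.241 0.37  0.046]
tape_unit 0.53 [223. 204.  41.  40.] [0.435 0.092 0.001]
gift_carton 0.8 [360. 211.  30.  37.] [ 0.679 -0.294  0.085]
gift_carton 0.71 [318. 232.  16.  30.] [ 0.548 -0.234  0.038]
plain_mug 0.6 [326. 186.  37.  36.] [ 0.682 -0.152  0.092]
top [0.397 0.01  1.259] [[0.01, -1.0, 0.08], [-1.0, -0.01, -0.01], [0.01, -0.08, -1.0]]
tongs_grip 0.78 [231. 207.  63.  24.] [0.423 0.062 0.005]
tongs_grip 0.47 [163. 220.  21.  45.] [ 0.382  0.273 -0.004]
stamp1_mid 0.75 [330. 164.  15.  19.] [ 0.546 -0.224  0.087]
pedal_pad 0.6 [250. 136.  23.  35.] [0.635 0.009 0.056]
tape_unit 0.93 [123. 266.  50.  26.] [0.25  0.369 0.067]
tape_unit 0.68 [182. 127. 175.  92.] [0.665 0.214 0.036]
tape_unit 0.53 [252. 134.  18.  31.] [0.637 0.003 0.059]
gift_carton 0.91 [348. 111.  35.  44.] [ 0.701 -0.277  0.093]
plain_mug 0.75 [293. 112.  39.  37.] [ 0.718 -0.127  0.006]
{'time': 0.7, 'q': array([ 1.11510694e+00,  2.63846525e-01,  1.60396598e+00,  4.24516200e-05,
        1.27371870e+00, -3.69073594e-02]), 'joint_vel': array([-0.00037203, -0.00042191,  0.00135501,  0.00077571,  0.0014058 ,
        0.00014618]), 'joint_torque': array([-6.41522438e-04, -5.14834678e+01, -3.67615592e+01,  1.96011092e-04,
        5.57377407e-04,  7.21379116e-07]), 'tool_pos': array([0.27448416, 0.61667844, 0.2453342 ]), 'tcp_rot': array([-6.53038842e-01, -3.07294508e+00, -1.09156349e-04]), 'wrist_force': array([-0.43308719, -0.42319693,  0.03945543]), 'torque': array([-0.05059731,  0.00857261, -0.03666382]), 'grip_force': 0.0, 'width': 0.9999034022594658}
```

View pics/scene0.png

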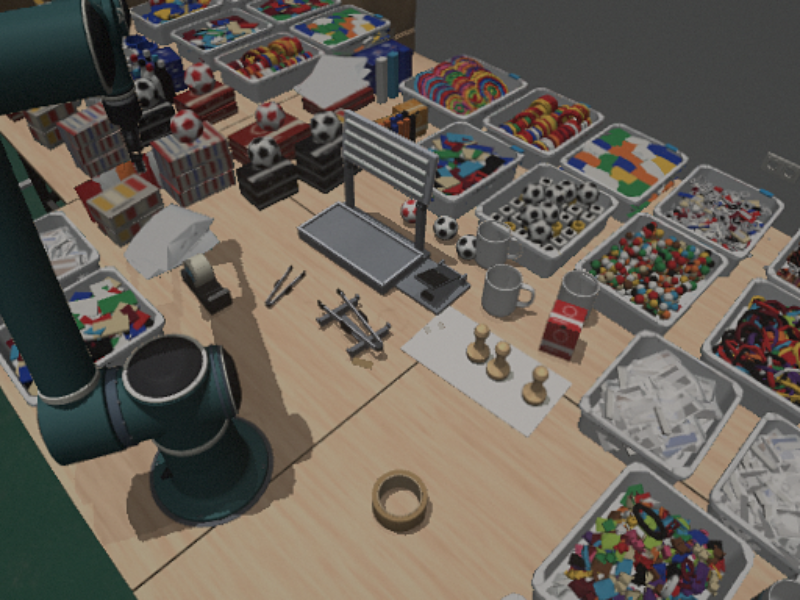

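View pics/top0.png

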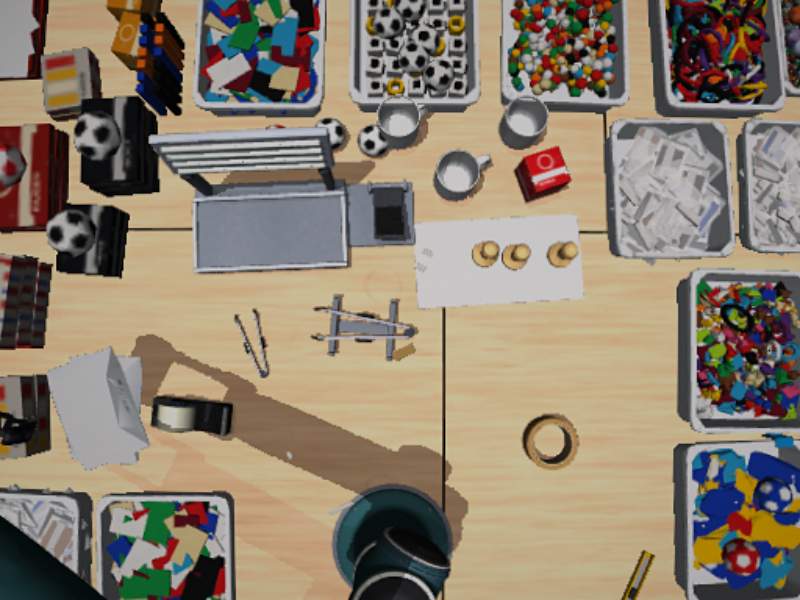

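The scene shows three stamps on the paper, in the top picture at about (487,253), (516,256) and (562,254). There are two tongs candidates: the pair on the grey rest at about (365,325), jaws toward +y, and a smaller loose pair at (252,343). The pair on the rest is longer and fits the description. I'll measure and confirm it in a crop.

```bash
python3 - <<'E'
from h import *
c=cam('top'); P=cloud(c)
im=c['im'][165:250,130:290]; cv2.imwrite('pics/crop1.png',cv2.resize(im,(800,425),interpolation=cv2.INTER_CUBIC))
X,Y,Z=P[...,0],P[...,1],P[...,2]
# stamps: high points near paper
m=((Z>0.08)&(Z<0.105)&(X>0.45)&(X<0.62)&(Y<-0.05)&(Y>-0.4)).astype(np.uint8)
n,l,st,ce=cv2.connectedComponentsWithStats(m)
for i in range(1,n):
    if st[i,4]>3: q=P[l==i]; print('head',st[i],q.mean(0).round(3),q.min(0).round(3),q.max(0).round(3))
# base points
m=(Z>0.012)&(Z<0.024)&(X>0.45)&(X<0.62)&(Y<-0.05)&(Y>-0.35); q=P[m]; print(np.histogram(q[:,1],30))
# tray floor
m=(abs(Z-0.03)<0.0035)&(X>0.5)&(X<0.75)&(Y>0.02)&(Y<0.42)
mm=cv2.morphologyEx(m.astype(np.uint8),cv2.MORPH_OPEN,np.ones((3,3)))
n,l,st,ce=cv2.connectedComponentsWithStats(mm); i=1+st[1:,4].argmax(); q=P[l==i]; print('floor',st[i],cv2.minAreaRect(q[:,:2].astype(np.float32)),q[:,2].mean())
m=(Z>0.035)&(Z<0.075)&(X>0.52)&(X<0.7)&(Y>-0.06)&(Y<0.06); q=P[m]; print('pedal',cv2.minAreaRect(q[:,:2].astype(np.float32)),q[:,2].max(),q.mean(0))
m=(Z>0.018)&(Z<0.06)&(X>0.33)&(X<0.5)&(Y>-0.08)&(Y<0.2); q=P[m]; print('rest',cv2.minAreaRect(q[:,:2].astype(np.float32)),q[:,2].max())
E
```

```text
head [308 154  11  11  94] [ 0.56  -0.175  0.091] [ 0.546 -0.189  0.08 ] [ 0.575 -0.161  0.099]
head [359 154  11  11  91] [ 0.56  -0.322  0.091] [ 0.547 -0.338  0.08 ] [ 0.577 -0.309  0.101]
head [328 156  12  11  95] [ 0.555 -0.233  0.09 ] [ 0.541 -0.251  0.08 ] [ 0.57  -0.219  0.099]
(array([ 6,  5,  9,  9, 22, 20, 17,  0,  0,  0,  0,  0,  0,  1,  6,  6,  6,
       11, 16, 21, 18,  1,  2,  8,  7,  5, 10,  9, 18, 22]), array([-0.34515322, -0.33871823, -0.33228324, -0.32584825, -0.31941326,
       -0.31297827, -0.30654328, -0.30010829, -0.2936733 , -0.28723831,
       -0.28080332, -0.27436833, -0.26793334, -0.26149835, -0.25506336,
       -0.24862837, -0.24219338, -0.23575839, -0.2293234 , -0.22288841,
       -0.21645342, -0.21001843, -0.20358344, -0.19714845, -0.19071346,
       -0.18427847, -0.17784348, -0.17140849, -0.1649735 , -0.15853851,
       -0.15210352]))
floor [125 128  68  43 959] ((0.5976451635360718, 0.2818987965583801), (0.12708161771297455, 0.20228801667690277), 1.5525110960006714) 0.029926594385633158
pedal ((0.6405158042907715, 0.014635458588600159), (0.11773210018873215, 0.07238433510065079), 0.92527174949646) 0.07489127827863751 [0.63456829 0.01193302 0.05593132]
rest ((0.4165318012237549, 0.05781480669975281), (0.19027657806873322, 0.1160169243812561), 85.62030792236328) 0.049326112701738145
```

View pics/crop1.png

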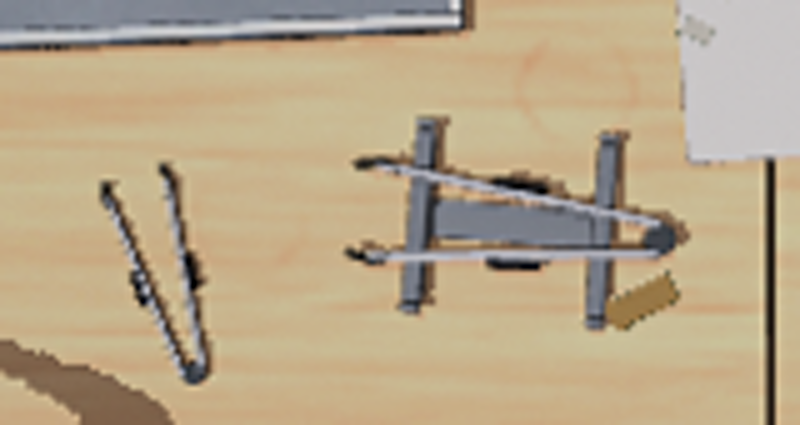

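The crop confirms it: the pair on the rest is the larger, with thumb pads at crop (523,184) and (515,262), jaws at (368,209) and hinge at (660,237). I'll work out the grip pose.

```bash
python3 - <<'E'
from h import *
c=cam('top'); f=lambda x,y,z: atz(c,130+(x+.5)/5-.5,165+(y+.5)/5-.5,z)[:2]
a,b=f(523,184,.042),f(515,262,.042); j=(f(370,163,.04)+f(365,255,.04))/2; h=f(660,237,.04)
print(a,b,(a+b)/2,np.linalg.norm(a-b),'jaw',j,'hinge',h,np.linalg.norm(j-h)); d=j-h; print(np.degrees(np.arctan2(d[1],d[0])))
# rest bars ends
q=[f(428,120,.03),f(412,305,.03),f(612,135,.03),f(596,325,.03)]; print(np.round(q,3),np.mean(q,0))
d=(q[0]+q[1]-q[2]-q[3])/2; print(d,np.degrees(np.arctan2(d[1],d[0])))
g=lambda u,v,z: atz(c,u*.64,v*.64,z)[:2]
print('tray outer near corners',g(196,271,.037),g(347,267,.037),g(344,192,.037),g(197,195,.037))
print('pad',g(390,213,.06))
E
```

```text
[0.43899866 0.05157755] [0.39313964 0.0559054 ] [0.41606915 0.05374147] 0.04606278710604858 jaw [0.42379516 0.14322388] hinge [ 0.40829369 -0.02930473] 0.17322360429596304
84.86583502376624
[[ 0.477  0.109]
 [ 0.367  0.117]
 [ 0.469 -0.001]
 [ 0.356  0.008]] [0.41738567 0.05835516]
[0.0097323  0.10941565] 84.91703220885839
tray outer near corners [0.5204573  0.37775563] [0.52966876 0.08855508] [0.67472519 0.09606695] [0.66814618 0.38072964]
pad [0.62984537 0.00740968]
```

carry_out(
  series="0.02 -0.06 0 -8;0.02 -0.06 0 -8;0.02 -0.06 0 -8;0.02 -0.06 0 -8;0.02 -0.06 0 -8;0.02 -0.06 0 -8;0.02 -0.06 0 -8;0.005 -0.06 0 -8;0 -0.06 0 0;0 0 0 0",
  jaw=1,
)

```text
time: 2.05
tool_pos: [0.4179, 0.078, 0.2456]
tcp_rot: [2.189, 2.252, -0.0]
wrist_force: [0.1, 0.9, -0.1]
width: 0.999
grip_force: 0.0
```

carry_out(
  series="0 -0.012 -0.02 -6.7;0 -0.012 -0.02 0;0 0 0 0;0 0 0 0",
)

```text
time: 2.55
tool_pos: [0.4183, 0.0586, 0.206]
tcp_rot: [2.31, 2.129, 0.002]
wrist_force: [0.9, -0.9, 0.1]
width: 1.002
grip_force: 0.0
```

```bash
python3 - <<'E'
from h import *
c=cam('wrist'); print(spot_in('wrist','tongs_grip'))
print(bot.read_state()['tool_pos'],bot.read_state()['tcp_rot'])
cv2.imwrite('pics/w1.png',cv2.resize(c['im'],(800,600))); np.savez('w1.npz',**c)
print(proj(c,[[.416,.054,.042],[.424,.143,.04],[.408,-.029,.04]])*800/512)
E
```

```text
[{'rect': [254.4, 171.6, 70.9, 187.2], 'score': 0.91}]
[0.41860568 0.05846775 0.20639518] [2.3087772  2.129176   0.00258279]
[[397.16941901 291.40177744]
 [398.13305309 144.16029642]
 [395.65328053 406.70802755]]
```

View pics/w1.png

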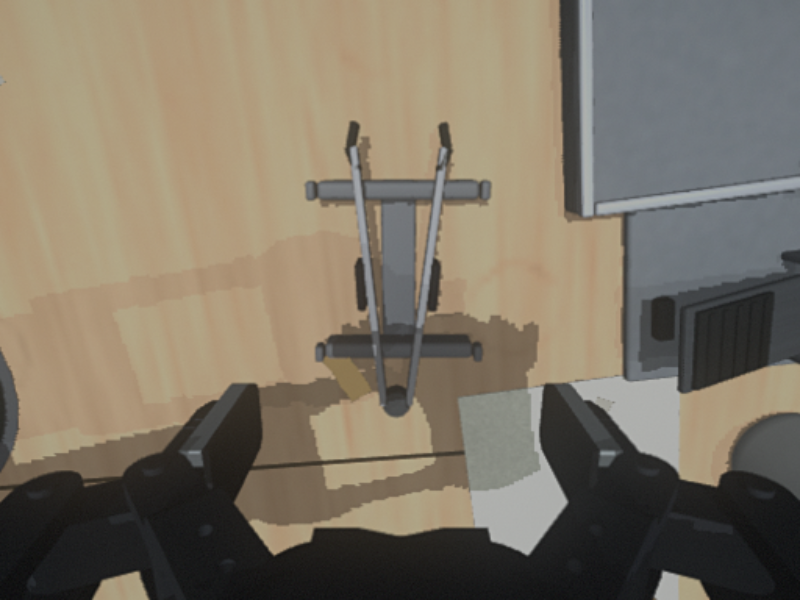

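The wrist view shows the tongs square under the gripper, with pads at (361,284) and (434,284), about 3 mm ahead of my estimate. I'll go down and take them.

carry_out(
  series="-0.002 -0.0015 -0.06 0.2;0 0 -0.06 0;0 0 -0.03 0;0 0 -0.03 0;0 0 0 0;0 0 0 0",
)

```text
time: 3.4
tool_pos: [0.4172, 0.0565, 0.0266]
tcp_rot: [2.305, 2.132, 0.003]
wrist_force: [0.0, -0.1, -0.2]
width: 1.002
grip_force: 0.0
```

carry_out(
  series="0 0 0 0;0 0 0 0;0 0 0 0;0 0 0 0;0 0 0 0;0 0 0 0;0 0 0 0;0 0 0 0",
  jaw=0.08,
  grip_force=30,
)

```text
time: 4.4
tool_pos: [0.4172, 0.0563, 0.0268]
tcp_rot: [2.306, 2.131, 0.003]
wrist_force: [-0.3, 0.1, 7.5]
width: 0.544
grip_force: 6.1
```

carry_out(
  series="0 0 0.02 0;0 0 0.05 0;0 0 0.05 0;0 0 0.05 0;0 0 0 0;0 0 0 0",
)

```text
time: 5.15
tool_pos: [0.4154, 0.056, 0.1951]
tcp_rot: [2.307, 2.132, 0.0]
wrist_force: [0.1, -0.7, -1.7]
width: 0.541
grip_force: 3.9
```

```bash
cat > look.py <<'E'
import sys
from h import *
c=cam('wrist'); np.savez('w.npz',**c); cv2.imwrite('pics/'+sys.argv[1],cv2.resize(c['im'],(800,600)))
s=bot.read_state(); print(s['time'],s['tool_pos'].round(4),s['tcp_rot'].round(3),s['width'],s['grip_force'])
t=cam('top'); P=cloud(t); X,Y,Z=P[...,0],P[...,1],P[...,2]; r=np.load('top0.npy')
for o in spot_in('top','stamp1_mid'): print('det',round(o['score'],2),np.round(o['rect']),P[int(o['rect'][1]),int(o['rect'][0])].round(3))
def heads(zl,zh,x0,x1,y0,y1):
    m=((Z>zl)&(Z<zh)&(X>x0)&(X<x1)&(Y<y1)&(Y>y0)).astype(np.uint8); n,l,st,ce=cv2.connectedComponentsWithStats(m)
    for i in range(1,n):
        if 50<st[i,4]<200: print('head',st[i],P[l==i].mean(0).round(3),P[l==i].max(0).round(3))
heads(.08,.105,.45,.64,-.42,-.06); heads(.11,.135,.53,.66,.08,.39)
E
python3 look.py w2.png
```

```text
5.2 [0.4147 0.056  0.194 ] [-2.306 -2.132  0.003] 0.5364110075663566 3.8971198350191116
det 0.77 [330. 166.  12.  16.] [ 0.547 -0.232  0.033]
head [393 133   4  30  67] [ 0.603 -0.417  0.085] [ 0.64  -0.411  0.09 ]
head [308 154  11  11  96] [ 0.56  -0.175  0.091] [ 0.576 -0.161  0.1  ]
head [359 154  11  11  91] [ 0.561 -0.322  0.091] [ 0.577 -0.308  0.099]
head [328 156  12  11  94] [ 0.555 -0.234  0.091] [ 0.57  -0.219  0.099]
```

View pics/w2.png

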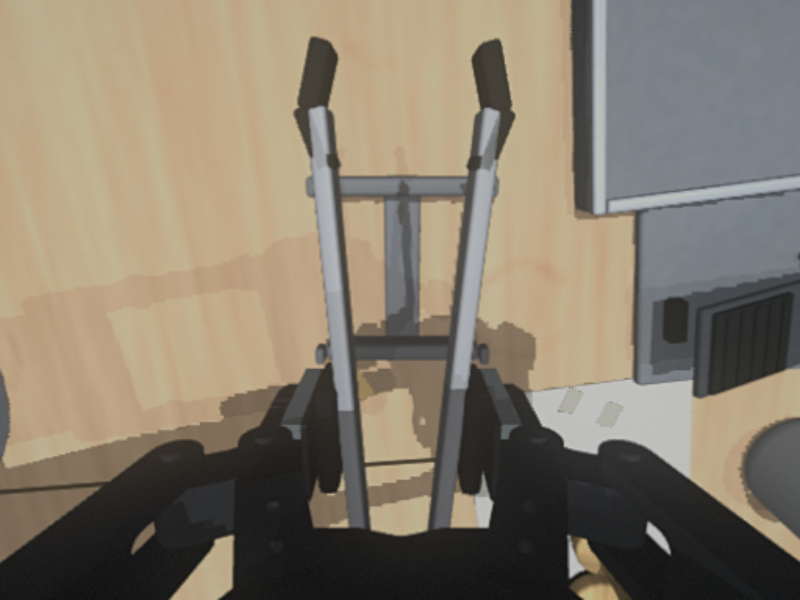

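The tongs are held symmetrically, with jaws at (318,75) and (491,75) and the rest empty below. Next I'll check their level from the depth.

```bash
python3 - <<'E'
from h import *
c=dict(np.load('w.npz')); P=cloud(c)
for u,v in [(318,75),(491,75),(316,55),(489,55),(320,100),(318,130),(484,130),(328,200),(475,200),(338,280),(465,280),(344,350),(455,350)]:
    print(u,v,np.nanmedian(P[int(v*.64)-1:int(v*.64)+2,int(u*.64)-1:int(u*.64)+2].reshape(-1,3),axis=0).round(4))
E
```

```text
318 75 [0.4043 0.1495 0.2082]
491 75 [0.4428 0.1466 0.2077]
316 55 [0.4044 0.1536 0.2086]
489 55 [0.442  0.1505 0.2085]
320 100 [0.4038 0.1447 0.2072]
318 130 [0.4028 0.1384 0.2084]
484 130 [0.4406 0.1353 0.2085]
328 200 [0.403  0.1225 0.2083]
475 200 [0.4383 0.1197 0.2079]
338 280 [0.403  0.1027 0.2075]
465 280 [0.4349 0.1005 0.2085]
344 350 [0.4027 0.0839 0.2082]
455 350 [0.4317 0.0815 0.2081]
```

carry_out(
  series="0 -0.025 0 -9.5;0 -0.026 0 -9.5;0 -0.026 0 -9.5;0 -0.026 0 -9.5;0 -0.026 0 -9.5;0 -0.026 0 -9.5;-0.003 -0.026 0 -9.5;-0.003 -0.025 0 -9.5;-0.003 -0.025 0 -9;0 0 -0.05 0;0 0 -0.05 0;0 0 0 0;0 0 0 0",
)

```text
time: 6.92
tool_pos: [0.4071, -0.175, 0.0957]
tcp_rot: [-3.141, -0.014, 0.001]
wrist_force: [0.5, -0.2, 0.1]
width: 0.538
grip_force: 3.8
```

```bash
cat >> look.py <<'E'
th=R.from_rotvec(s['tcp_rot']).as_matrix()[:2,1]; th=np.degrees(np.arctan2(th[1],th[0])); hd=th+90; h=np.radians(hd)
print('heading',round(hd,2),'jaw',(s['tool_pos']+[.086*np.cos(h),.086*np.sin(h),.007]).round(4))
P=cloud(c); Z=P[...,2]; X,Y=P[...,0],P[...,1]
if len(sys.argv)>2:
    heads2=lambda a,b:None
    sx,sy,f=map(float,sys.argv[2:5]); z0=f
    d=np.hypot(X-sx,Y-sy)
    for a,b in [(.03+z0,.075+z0),(.074+z0,.1+z0)]:
        m=(Z>a)&(Z<b)&(d<.03); q=P[m]; 
        if len(q): print('wrist near',a,len(q),q.mean(0).round(4),q.min(0).round(4),q.max(0).round(4))
E
python3 look.py w3.png 0.56 -0.175 0
```

```text
6.975 [ 0.4081 -0.1755  0.0969] [3.141e+00 1.400e-02 3.000e-03] 0.5405918003089605 3.828660696744919
det 0.59 [331. 163.  17.  18.] [ 0.549 -0.226  0.089]
head [393 133   4  27  68] [ 0.606 -0.416  0.084] [ 0.639 -0.411  0.089]
head [308 154  11  11  94] [ 0.56  -0.175  0.091] [ 0.576 -0.161  0.1  ]
head [359 154  11  11  93] [ 0.56  -0.322  0.091] [ 0.576 -0.309  0.098]
head [328 156  12  11  97] [ 0.555 -0.234  0.09 ] [ 0.57  -0.219  0.1  ]
heading 0.52 jaw [ 0.4941 -0.1747  0.1039]
```

View pics/w3.png

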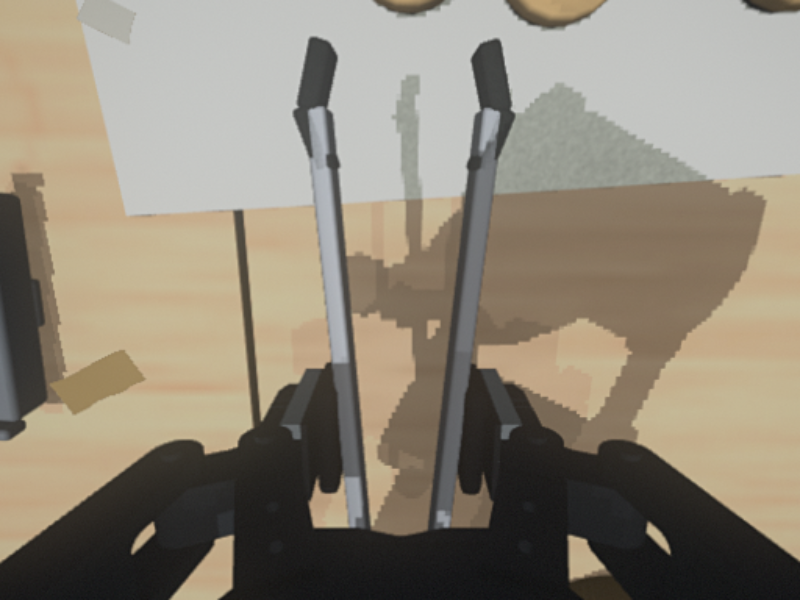

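The first stamp's base shows straight ahead at the picture top, (410,5), in line with the jaws. Now I'll lower the jaws to neck height, advance and squeeze.

carry_out(
  series="0 0 -0.03 0;0 0 -0.024 0;0 0 0 0;0.022 0 0 0;0.022 0 0 0;0.022 0 0 0;0 0 0 0;0 0 0 0",
)

```text
time: 8.07
tool_pos: [0.4729, -0.175, 0.0423]
tcp_rot: [3.141, 0.014, 0.001]
wrist_force: [0.3, 1.0, -1.0]
width: 0.545
grip_force: 3.8
```

carry_out(
  series="0 0 0 0;0 0 0 0;0 0 0 0;0 0 0 0;0 0 0 0;0 0 0 0",
  jaw=-0.4,
  grip_force=30,
)

```text
time: 8.82
tool_pos: [0.4727, -0.1749, 0.0412]
tcp_rot: [-3.142, -0.014, 0.001]
wrist_force: [-1.3, -1.2, 0.5]
width: 0.446
grip_force: 29.9
```

```bash
python3 look.py w4.png 0.56 -0.175 0
```

```text
8.875 [ 0.4727 -0.1749  0.0412] [-3.142e+00 -1.400e-02  1.000e-03] 0.4468349418941578 29.91210027365014
det 0.39 [334. 160.  13.   8.] [ 0.56  -0.234  0.093]
head [393 133   4  28  60] [ 0.602 -0.416  0.085] [ 0.64  -0.411  0.091]
head [359 154  11  11  93] [ 0.56  -0.322  0.091] [ 0.577 -0.309  0.099]
heading 0.51 jaw [ 0.5587 -0.1741  0.0482]
wrist near 0.03 1668 [ 0.5421 -0.1739  0.0531] [ 0.5313 -0.1914  0.0406] [ 0.5556 -0.1561  0.0563]
wrist near 0.074 10438 [ 0.5577 -0.1739  0.0924] [ 0.5456 -0.19    0.0796] [ 0.5701 -0.1582  0.0985]
```

View pics/w4.png

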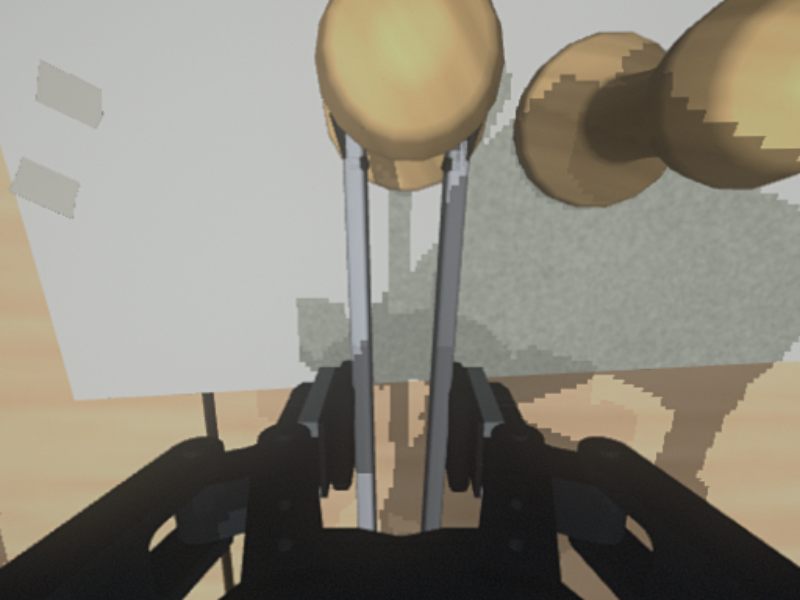

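The neck is gripped (38 mm over the pads). Now I'll lift it and carry it to the left part of the tray.

carry_out(
  series="0 0 0.01 0;0 0 0.03 0;0 0 0.03 0;0 0 0.02 0;0 0.02 0 0;0 0.035 0 0;0 0.04 0 0;0 0.04 0 0;0 0.045 0 0;0 0.045 0 0;0 0.045 0 0;0.01 0.045 0 0;0.01 0.045 0 0;0.01 0.04 0 0;0.006 0.035 0 0;0 0.03 0 0;0 0.02 0 0;0 0 0 0;0 0 0 0;0 0 0 0",
)

```text
time: 11.48
tool_pos: [0.5086, 0.3091, 0.1311]
tcp_rot: [3.141, 0.012, -0.001]
wrist_force: [1.1, 0.2, -2.5]
width: 0.446
grip_force: 30.7
```

```bash
python3 look.py w5.png 0.596 0.31 0.09
```

```text
11.525 [0.5088 0.3092 0.1312] [ 3.141  0.012 -0.   ] 0.4442651913886566 30.66181315574795
det 0.58 [331. 164.  16.  22.] [ 0.546 -0.224  0.085]
head [393 133   4  26  63] [ 0.605 -0.416  0.085] [ 0.639 -0.411  0.09 ]
head [359 154  11  11  91] [ 0.56  -0.322  0.091] [ 0.576 -0.308  0.098]
head [328 156  12  11  96] [ 0.555 -0.233  0.091] [ 0.57  -0.219  0.1  ]
heading 0.44 jaw [0.5948 0.3098 0.1382]
wrist near 0.12 1665 [0.5783 0.3103 0.1416] [0.5676 0.2924 0.1286] [0.592  0.3278 0.1446]
wrist near 0.16399999999999998 10198 [0.594  0.3102 0.1805] [0.5818 0.2943 0.1674] [0.6062 0.3261 0.1867]
```

View pics/w5.png

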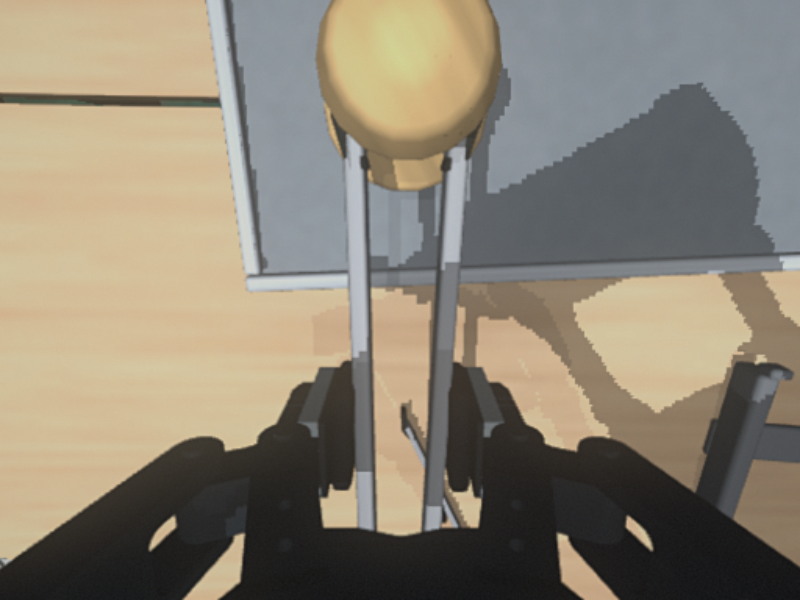

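The stamp hangs upright over the left of the tray, clear of the edge at (235,150).

carry_out(
  series="0 0 -0.025 0;0 0 -0.02 0;0 0 -0.008 0;0 0 -0.004 0;0 0 -0.0015 0;0 0 -0.0015 0;0 0 0 0;0 0 0 0",
)

```text
time: 12.62
tool_pos: [0.5093, 0.3104, 0.0719]
tcp_rot: [-3.141, -0.014, -0.002]
wrist_force: [0.1, 0.5, -0.6]
width: 0.448
grip_force: 30.8
```

carry_out(
  series="0 0 0 0;0 0 0 0;0 0 0 0;0 0 0 0;0 0 0 0",
  jaw=0.08,
)

```text
time: 13.25
tool_pos: [0.5088, 0.3101, 0.0712]
tcp_rot: [-3.142, -0.014, 0.0]
wrist_force: [-0.7, 0.1, -0.7]
width: 0.541
grip_force: 3.9
```

carry_out(
  series="-0.015 0 0 0;-0.03 0 0 0;-0.03 0 0 0;0 0 0 0;0 0 0 0",
)

```text
time: 13.88
tool_pos: [0.4338, 0.3103, 0.0716]
tcp_rot: [-3.141, -0.015, -0.001]
wrist_force: [0.5, -0.1, 0.1]
width: 0.541
grip_force: 4.0
```

```bash
python3 look.py w6.png 0.596 0.31 0.03
```

```text
13.925 [0.4344 0.3104 0.0717] [-3.141e+00 -1.400e-02 -2.000e-03] 0.5414646484015916 3.954712226986885
det 0.53 [329. 164.  18.  18.] [ 0.547 -0.222  0.081]
head [393 133   4  30  68] [ 0.603 -0.416  0.085] [ 0.64  -0.412  0.09 ]
head [359 154  11  11  93] [ 0.56  -0.322  0.091] [ 0.577 -0.309  0.101]
head [329 156  11  11  97] [ 0.555 -0.234  0.09 ] [ 0.57  -0.221  0.101]
head [137 139  12  11 103] [0.594 0.307 0.12 ] [0.61  0.325 0.128]
heading 0.52 jaw [0.5204 0.3112 0.0787]
```

Stamp 1 stands at (0.595, 0.308). On to stamp 2.

carry_out(
  series="0 0 0.04 0;0 -0.04 0.01 0;0 -0.055 0 0;0 -0.06 0 0;0 -0.06 0 0;0 -0.06 0 0;-0.01 -0.06 0 0;-0.01 -0.06 0 0;-0.01 -0.06 0 0;0 -0.055 0 0;0 -0.036 0 0;0 0 -0.04 0;0 0 -0.03 0;0 0 -0.008 0;0 0 0 0;0 0 0 0",
)

```text
time: 16.02
tool_pos: [0.4051, -0.2366, 0.0447]
tcp_rot: [3.14, 0.014, 0.003]
wrist_force: [-0.9, -0.5, -0.6]
width: 0.538
grip_force: 3.9
```

```bash
python3 look.py w7.png 0.555 -0.235 0
```

```text
16.075 [ 0.4052 -0.2366  0.0448] [3.14  0.014 0.004] 0.5369842818115862 3.930417448282242
det 0.56 [331. 165.  16.  18.] [ 0.546 -0.227  0.088]
det 0.42 [251. 135.  18.  32.] [0.637 0.003 0.06 ]
head [393 133   4  29  72] [ 0.604 -0.416  0.084] [ 0.64  -0.411  0.092]
head [359 154  11  11  93] [ 0.56  -0.322  0.09 ] [ 0.577 -0.309  0.101]
head [328 156  12  11  97] [ 0.555 -0.234  0.09 ] [ 0.57  -0.219  0.1  ]
head [127 126  11  11  98] [0.632 0.339 0.12 ] [0.648 0.354 0.129]
heading 0.52 jaw [ 0.4912 -0.2358  0.0518]
```

Stamp 1 has been knocked on the tray to (0.632, 0.339). It still stands, and I'll check it later. Taking stamp 2.

carry_out(
  series="0 0.002 -0.001 0;0.022 0 0 0;0.022 0 0 0;0.021 0 0 0;0 0 0 0;0 0 0 0",
)

```text
time: 16.92
tool_pos: [0.468, -0.2335, 0.042]
tcp_rot: [-3.141, -0.014, 0.002]
wrist_force: [0.6, -0.6, -0.5]
width: 0.54
grip_force: 3.9
```

carry_out(
  series="0 0 0 0;0 0 0 0;0 0 0 0;0 0 0 0;0 0 0 0;0 0 0 0",
  jaw=-0.4,
  grip_force=30,
)

```text
time: 17.68
tool_pos: [0.4688, -0.2339, 0.0423]
tcp_rot: [3.142, 0.014, -0.0]
wrist_force: [0.0, -0.4, -1.4]
width: 0.447
grip_force: 30.1
```

carry_out(
  series="0 0 0.01 0;0 0 0.03 0;0 0 0.03 0;0 0 0.02 0;0 0.02 0 0;0 0.035 0 0;0 0.04 0 0;0 0.045 0 0;0 0.045 0 0;0 0.045 0 0;0 0.045 0 0;0.01 0.045 0 0;0.01 0.045 0 0;0.01 0.04 0 0;0.009 0.03 0 0;0 0.025 0 0;0 0.01 0 0;0 0 0 0;0 0 0 0",
)

```text
time: 20.05
tool_pos: [0.5073, 0.2353, 0.1319]
tcp_rot: [3.141, 0.013, -0.001]
wrist_force: [-0.5, 0.1, -2.3]
width: 0.444
grip_force: 30.6
```

```bash
python3 look.py w8.png 0.596 0.235 0.09
```

```text
20.1 [0.5075 0.2352 0.132 ] [ 3.141e+00  1.300e-02 -1.000e-03] 0.44579523005325983 30.592510253190994
det 0.51 [172. 145.  17.  16.] [0.59  0.221 0.148]
head [393 133   4  30  69] [ 0.602 -0.416  0.085] [ 0.639 -0.411  0.09 ]
head [359 154  11  11  92] [ 0.56  -0.322  0.091] [ 0.577 -0.309  0.099]
head [127 126  11  11  93] [0.632 0.339 0.121] [0.648 0.353 0.129]
heading 0.46 jaw [0.5935 0.2359 0.139 ]
wrist near 0.12 1558 [0.5777 0.2362 0.1424] [0.5673 0.2187 0.1301] [0.5905 0.2539 0.1456]
wrist near 0.16399999999999998 10170 [0.5927 0.2366 0.1813] [0.5805 0.2204 0.1682] [0.6048 0.2526 0.1872]
```

View pics/w8.png

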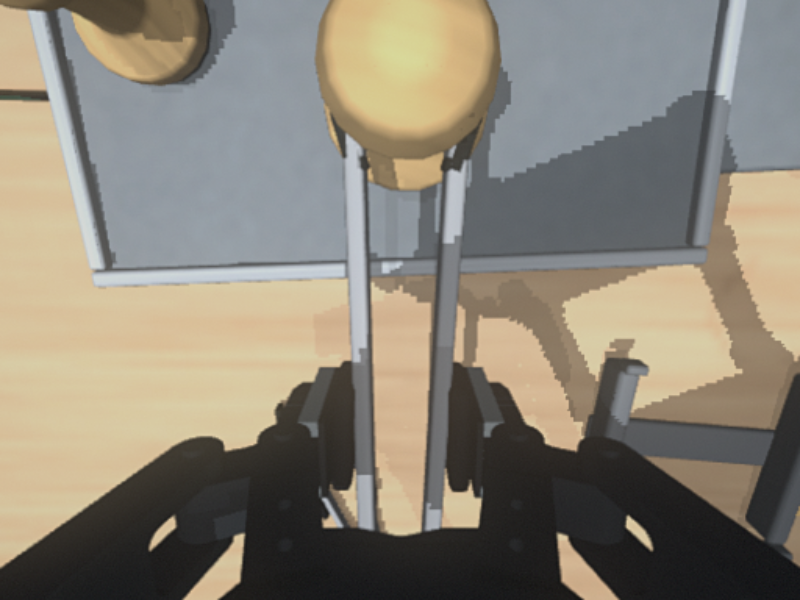

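Stamp 1 stands inside the tray at top left, (150,40), and stamp 2 hangs centred. Setting it down.

carry_out(
  series="0 0 -0.025 0;0 0 -0.02 0;0 0 -0.008 0;0 0 -0.004 0;0 0 -0.0015 0;0 0 -0.001 0;0 0 0 0;0 0 0 0",
)

```text
time: 21.2
tool_pos: [0.5081, 0.2362, 0.0731]
tcp_rot: [-3.141, -0.014, -0.001]
wrist_force: [-0.1, -0.4, -2.6]
width: 0.447
grip_force: 30.6
```

carry_out(
  series="0 0 0 0;0 0 0 0;0 0 0 0;0 0 0 0;0 0 0 0",
  jaw=0.08,
)

```text
time: 21.82
tool_pos: [0.5079, 0.2361, 0.0728]
tcp_rot: [-3.142, -0.014, -0.0]
wrist_force: [-0.1, -0.3, -0.2]
width: 0.54
grip_force: 3.9
```

carry_out(
  series="-0.015 0 0 0;-0.03 0 0 0;-0.03 0 0 0;0 0 0.03 0;0 -0.03 0.02 0;0 -0.055 0 0;0 -0.06 0 0;0 -0.06 0 0;0 -0.06 0 0;-0.005 -0.06 0 0;-0.01 -0.06 0 0;-0.01 -0.06 0 0;0 -0.06 0 0;0 -0.053 0 0;0 0 -0.04 0;0 0 -0.03 0;0 0 -0.008 0;0 0 0 0;0 0 0 0",
)

```text
time: 24.2
tool_pos: [0.4089, -0.3224, 0.0463]
tcp_rot: [3.14, 0.015, 0.003]
wrist_force: [0.5, 0.2, -1.1]
width: 0.539
grip_force: 3.8
```

```bash
python3 look.py w9.png 0.56 -0.322 0
```

```text
24.25 [ 0.409  -0.3225  0.0464] [3.14e+00 1.50e-02 3.00e-03] 0.5403313871337488 3.809206858277321
det 0.56 [172. 149.  15.  21.] [0.585 0.225 0.115]
head [393 133   4  27  68] [ 0.605 -0.416  0.085] [ 0.64 -0.41  0.09]
head [359 154  11  11  92] [ 0.561 -0.322  0.091] [ 0.577 -0.309  0.101]
head [127 126  11  11 100] [0.632 0.339 0.121] [0.648 0.354 0.128]
head [164 139  11  11  94] [0.595 0.232 0.121] [0.609 0.248 0.129]
heading 0.53 jaw [ 0.495  -0.3217  0.0534]
```

carry_out(
  series="0 0 -0.004 0;0.022 0 0 0;0.022 0 0 0;0.022 0 0 0;0 0 0 0;0 0 0 0",
)

```text
time: 25.1
tool_pos: [0.4739, -0.3216, 0.0404]
tcp_rot: [-3.141, -0.015, 0.001]
wrist_force: [-0.2, -0.7, -1.0]
width: 0.541
grip_force: 3.8
```

carry_out(
  series="0 0 0 0;0 0 0 0;0 0 0 0;0 0 0 0;0 0 0 0;0 0 0 0",
  jaw=-0.4,
  grip_force=30,
)

```text
time: 25.85
tool_pos: [0.4737, -0.3218, 0.0407]
tcp_rot: [-3.141, -0.014, 0.0]
wrist_force: [-0.5, -0.1, -0.6]
width: 0.444
grip_force: 30.1
```

carry_out(
  series="0 0 0.01 0;0 0 0.03 0;0 0 0.03 0;0 0 0.02 0;0 0.02 0 0;0 0.035 0 0;0 0.04 0 0;0 0.045 0 0;0 0.045 0 0;0 0.045 0 0;0 0.045 0 0;0.01 0.045 0 0;0.01 0.045 0 0;0.01 0.04 0 0;0.007 0.035 0 0;0 0.024 0 0;0 0.01 0 0;0 0 0 0;0 0 0 0",
)

```text
time: 28.22
tool_pos: [0.5103, 0.1514, 0.1303]
tcp_rot: [3.141, 0.013, -0.001]
wrist_force: [0.3, 0.4, -1.5]
width: 0.438
grip_force: 30.5
```

```bash
python3 look.py w10.png 0.598 0.152 0.09
```

```text
28.275 [0.5105 0.1513 0.1305] [ 3.141e+00  1.200e-02 -1.000e-03] 0.4406795667303933 30.526386082638055
head [393 133   4  27  65] [ 0.604 -0.416  0.085] [ 0.64  -0.411  0.093]
head [127 126  11  11 101] [0.632 0.338 0.12 ] [0.648 0.353 0.129]
heading 0.45 jaw [0.5965 0.1519 0.1375]
wrist near 0.12 1287 [0.5781 0.1528 0.1409] [0.5694 0.1369 0.1286] [0.59   0.1687 0.1439]
wrist near 0.16399999999999998 11031 [0.5946 0.1521 0.1816] [0.5814 0.1355 0.1683] [0.6075 0.1681 0.1876]
```

View pics/w10.png

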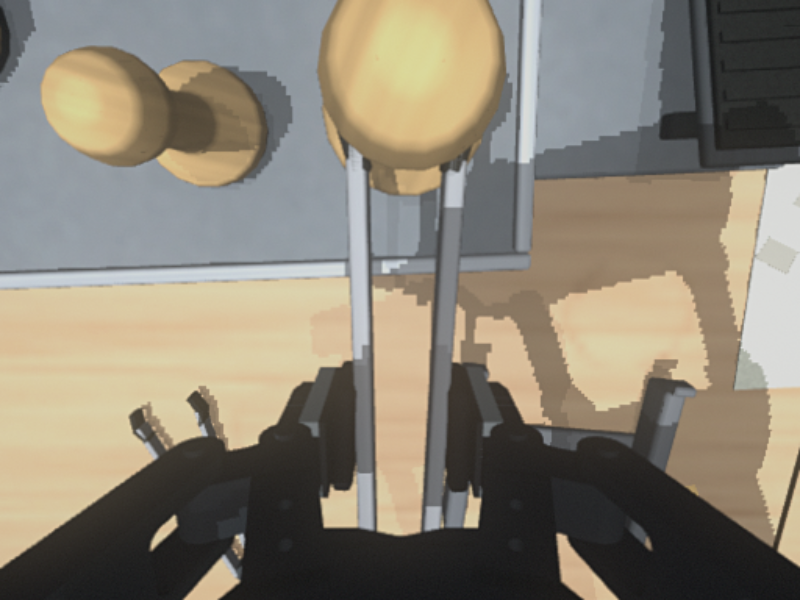

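Stamp 3 hangs over the right part of the tray, inside the edge at (528,150); stamp 2 stands at (200,120). Setting it down.

carry_out(
  series="0 0 -0.025 0;0 0 -0.02 0;0 0 -0.008 0;0 0 -0.004 0;0 0 -0.0015 0;0 0 -0.001 0;0 0 0 0;0 0 0 0",
)

```text
time: 29.38
tool_pos: [0.5111, 0.1522, 0.0717]
tcp_rot: [-3.141, -0.014, -0.001]
wrist_force: [-0.6, -0.4, -1.8]
width: 0.438
grip_force: 30.4
```

carry_out(
  series="0 0 0 0;0 0 0 0;0 0 0 0;0 0 0 0;0 0 0 0",
  jaw=0.08,
)

```text
time: 30.0
tool_pos: [0.5109, 0.1521, 0.0713]
tcp_rot: [3.142, 0.014, 0.0]
wrist_force: [-0.2, -1.0, -1.5]
width: 0.537
grip_force: 4.0
```

carry_out(
  series="-0.015 0 0 0;-0.03 0 0 0;-0.035 0 0 0;0 0 0.04 0;0 0 0.04 0;0 0 0.03 0;0 0 0 0;0 0 0 0",
)

```text
time: 31.0
tool_pos: [0.4296, 0.1518, 0.1801]
tcp_rot: [3.141, 0.014, -0.003]
wrist_force: [0.7, 0.2, -1.4]
width: 0.542
grip_force: 3.9
```

```bash
python3 look.py w11.png 0.598 0.152 0.03; python3 - <<'E'
from h import *
c=cam('scene'); cv2.imwrite('pics/s2.png',cv2.resize(c['im'][100:290,170:400],(690,570),interpolation=cv2.INTER_CUBIC))
E
```

```text
31.05 [0.4293 0.1517 0.1795] [ 3.141  0.014 -0.005] 0.5423043003136254 3.9441820979118347
det 0.63 [175. 148.  15.  19.] [0.593 0.228 0.067]
head [393 133   4  28  62] [ 0.604 -0.416  0.085] [ 0.64  -0.411  0.091]
head [127 126  11  11 102] [0.632 0.338 0.121] [0.648 0.354 0.129]
head [164 139  11  11  96] [0.595 0.232 0.121] [0.611 0.247 0.129]
head [193 138  11  12 102] [0.597 0.151 0.121] [0.614 0.166 0.132]
heading 0.51 jaw [0.5153 0.1525 0.1865]
```

View pics/s2.png

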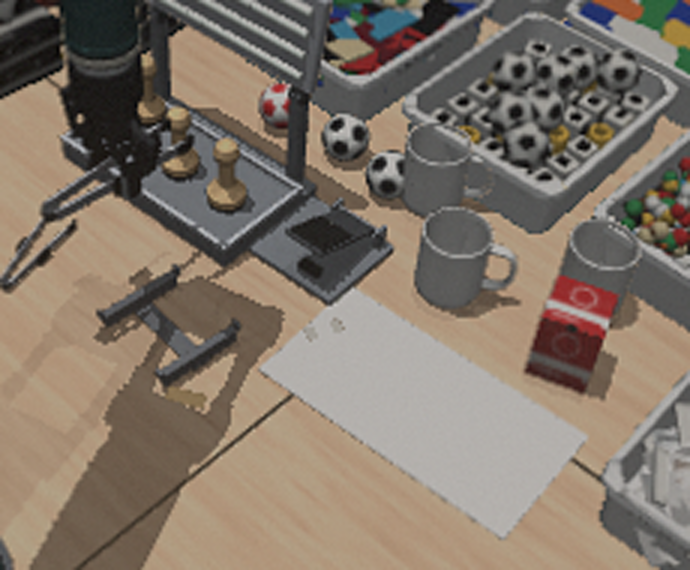

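The scene crop shows the paper empty and all three stamps upright on the tray at (150,90), (182,145) and (228,175); the mug and carton look unmoved. Returning the tongs to the rest.

carry_out(
  series="-0.001 -0.01 0 9.4;-0.001 -0.01 0 9.4;-0.001 -0.01 0 9.4;-0.001 -0.01 0 9.4;-0.001 -0.01 0 9.4;-0.001 -0.01 0 9.4;-0.002 -0.01 0 9.4;-0.002 -0.01 0 9.4;-0.002 -0.015 0 9.2;0 0 -0.04 0;0 0 -0.04 0;0 0 0 0;0 0 0 0;0 0 0 0",
)

```text
time: 32.95
tool_pos: [0.4205, 0.0573, 0.1031]
tcp_rot: [2.316, 2.119, 0.004]
wrist_force: [0.3, 0.3, -1.0]
width: 0.545
grip_force: 3.9
```

```bash
python3 look.py w12.png | sed -n '1p;/heading/p'
```

```text
33.0 [0.4204 0.0573 0.103 ] [2.316 2.119 0.004] 0.5383075668637931 3.9393601566553116
heading 84.91 jaw [0.4281 0.143  0.11  ]
```

View pics/w12.png

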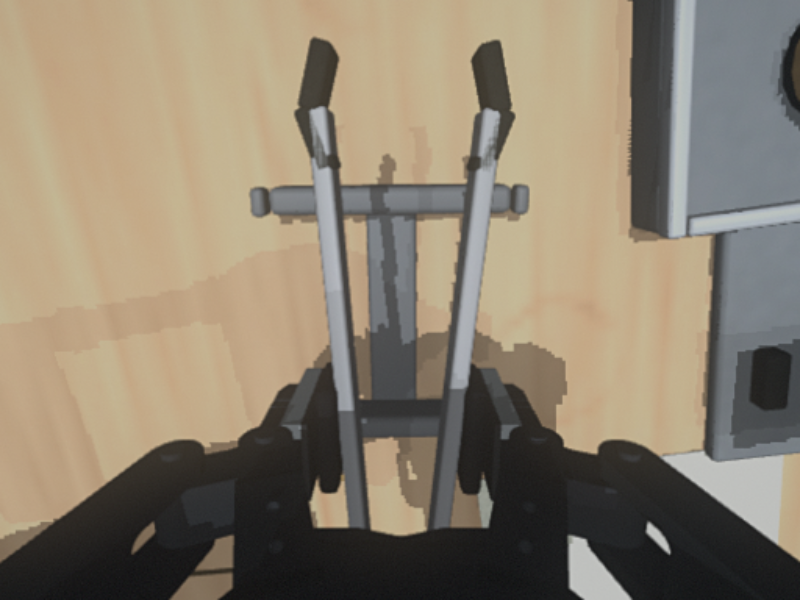

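The tongs sit about 4 mm to the right of the rest's middle (rest at column 390, tongs at 404). I'll shift them and lay them down.

carry_out(
  series="-0.004 0 -0.02 0;0 0 -0.03 0;0 0 -0.015 0;0 0 -0.006 0;0 0 -0.003 0;0 0 -0.0015 0;0 0 0 0;0 0 0 0",
)

```text
time: 34.1
tool_pos: [0.4156, 0.0572, 0.0266]
tcp_rot: [2.317, 2.12, 0.002]
wrist_force: [-1.8, -0.2, 5.0]
width: 0.54
grip_force: 4.2
```

carry_out(
  series="0 0 0 0;0 0 0 0;0 0 0 0;0 0 0 0;0 0 0 0;0 0 0 0;0 0 0 0;0 0 0 0",
  jaw=1,
)

```text
time: 35.1
tool_pos: [0.4149, 0.0571, 0.0258]
tcp_rot: [2.318, 2.121, 0.0]
wrist_force: [0.5, 0.5, -0.4]
width: 1.002
grip_force: 0.0
```

carry_out(
  series="0 0 0.02 0;0 0 0.04 0;0 0 0.05 0;0 0 0.05 0;0 0 0 0;0 0 0 0",
)

```text
time: 35.85
tool_pos: [0.4145, 0.0571, 0.1854]
tcp_rot: [-2.318, -2.12, 0.0]
wrist_force: [-0.4, -0.0, -1.5]
width: 0.995
grip_force: 0.0
```

```bash
python3 look.py w13.png; python3 - <<'E'
from h import *
a=np.load('w.npz')['im']; t=cam('top'); P=cloud(t); np.save('top1.npy',P)
b=t['im'][100:250,110:310]; cv2.imwrite('pics/c13.png',np.hstack([cv2.resize(a,(400,300)),cv2.resize(b,(400,300),interpolation=cv2.INTER_CUBIC)]))
X,Y,Z=P[...,0],P[...,1],P[...,2]
m=(Z>.045)&(Z<.08)&(X>.54)&(X<.7)&(Y>-.04)&(Y<.07); q=P[m]; print(len(q),q.min(0),q.max(0),q.mean(0)); A=np.c_[q[:,:2],np.ones(len(q))]; s=np.linalg.lstsq(A,q[:,2],rcond=None)[0]; print(s)
E
```

```text
35.9 [0.4137 0.057  0.1844] [-2.317 -2.12   0.003] 1.0017971502711436 0.0
det 0.49 [172. 148.  15.  16.] [0.586 0.226 0.11 ]
head [393 133   5  27  64] [ 0.604 -0.416  0.085] [ 0.64  -0.409  0.092]
head [127 126  11  11 101] [0.632 0.339 0.12 ] [0.647 0.354 0.128]
head [164 139  11  11  93] [0.595 0.232 0.121] [0.61  0.248 0.129]
head [193 138  11  12 101] [0.597 0.151 0.121] [0.614 0.166 0.13 ]
heading 84.91 jaw [0.4214 0.1427 0.1914]
455 [ 0.5808994  -0.01731127  0.04501083] [0.66689193 0.0391243  0.07742313] [0.61884939 0.01140677 0.06254983]
[-0.36121602 -0.01253608  0.28623114]
```

View pics/c13.png

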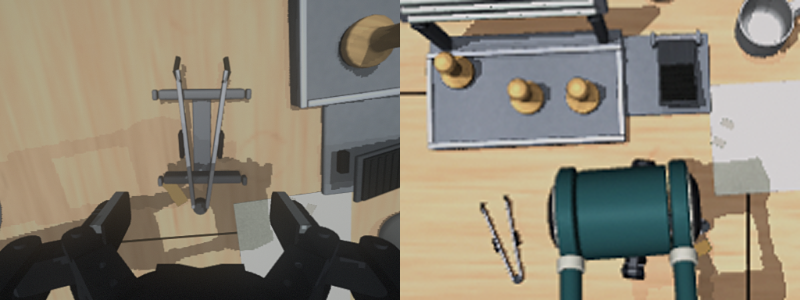

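The tongs lie across both bars inside the stops, and the stamps stand at (455,72), (525,95) and (580,95), apart from one another. Now the pedal, with the fingers shut.

carry_out(
  series="0.02 -0.008 0 0;0.03 -0.008 0 0;0.03 -0.008 0 0;0.03 -0.008 0 0;0.03 -0.008 0 0;0.03 -0.008 0 0;0.024 0 0 0;0 0 -0.03 0;0 0 -0.03 0;0 0 0 0;0 0 0 0",
  jaw=-1,
)

```text
time: 37.42
tool_pos: [0.6089, 0.0091, 0.1258]
tcp_rot: [-2.318, -2.12, 0.001]
wrist_force: [-0.9, 0.3, 0.5]
width: 0.004
grip_force: 0.0
```

```bash
python3 - <<'E'
from h import *
c=cam('scene'); s=bot.read_state(); print(s['tool_pos'],s['width'],s['wrist_force'])
cv2.imwrite('pics/s3.png',cv2.resize(c['im'][60:260,150:400],(750,600),interpolation=cv2.INTER_CUBIC))
E
```

```text
[0.60960043 0.00909651 0.12673542] -0.002792955733488236 [ 0.28813517 -0.126959    0.19053376]
```

View pics/s3.png

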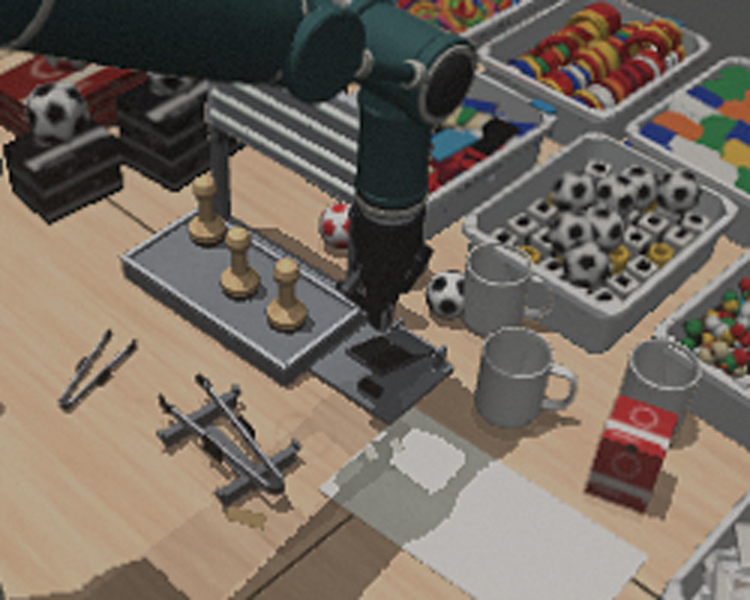

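The scene shows the shut gripper above the pedal pad at (385,345), with the tongs on their rest. Before pressing I'll check how high the wrist joint at (320,60) is, against the swinging panel.

```bash
python3 - <<'E'
from h import *
c=cam('scene'); P=cloud(c)
for x,y in [(320,20),(320,60),(320,85),(325,95),(300,85),(355,60),(375,150),(390,200),(365,270),(440,80),(365,160),(240,70),(150,75),(60,45)]:
    print(x,y,P[60+y//3,150+x//3].round(3))
print('panel'); 
for x,y in [(215,85),(225,95),(345,180),(250,120),(230,130)]: print(P[60+y//3,150+x//3].round(3))
E
```

```text
320 20 [ 0.446 -0.044  0.587]
320 60 [ 0.447 -0.045  0.55 ]
320 85 [ 0.446 -0.046  0.529]
325 95 [ 0.454 -0.045  0.517]
300 85 [ 0.428 -0.044  0.536]
355 60 [ 0.485 -0.048  0.535]
375 150 [0.577 0.002 0.373]
390 200 [ 0.584 -0.015  0.321]
365 270 [0.572 0.003 0.222]
440 80 [ 0.589 -0.055  0.476]
365 160 [0.577 0.017 0.355]
240 70 [ 0.379 -0.029  0.565]
150 75 [0.712 0.532 0.153]
60 45 [ 0.233 -0.018  0.643]
panel
[0.685 0.367 0.228]
[0.685 0.345 0.226]
[0.69  0.142 0.2  ]
[0.685 0.302 0.206]
[0.681 0.338 0.177]
```

Everything clears. Pressing the pedal.

carry_out(
  series="0 0 -0.025 0;0 0 -0.02 0;0 0 -0.01 0;-0.002 0 -0.006 0;-0.002 0 -0.006 0;-0.001 0 -0.006 0;0 0 -0.002 0;0 0 0 0",
)

```text
time: 38.52
tool_pos: [0.6052, 0.009, 0.0522]
tcp_rot: [2.316, 2.119, 0.003]
wrist_force: [-0.3, -0.5, 6.2]
width: -0.001
grip_force: 3.2
```

carry_out(
  series="0 0 -0.001 0;0 0 -0.001 0;0 0 -0.001 0;0 0 0 0",
)

```text
time: 39.02
tool_pos: [0.6052, 0.009, 0.0508]
tcp_rot: [2.316, 2.119, 0.003]
wrist_force: [-5.5, 0.3, 15.1]
width: 0.002
grip_force: 7.4
```

It reads 15 N, which means the stop. I'll hold, then release.

carry_out(
  series="0 0 -0.0005 0;0 0 0 0;0 0 0 0;0 0 0 0;0 0 0 0;0 0 0 0;0 0 0 0",
)

```text
time: 39.9
tool_pos: [0.6052, 0.009, 0.0507]
tcp_rot: [2.316, 2.119, 0.003]
wrist_force: [-6.5, 0.0, 16.6]
width: 0.001
grip_force: 8.5
```

```bash
python3 - <<'E'
from h import *
c=cam('scene'); s=bot.read_state(); print(s['time'],s['tool_pos'],s['wrist_force'])
cv2.imwrite('pics/s4.png',cv2.resize(c['im'][60:260,150:400],(750,600),interpolation=cv2.INTER_CUBIC))
E
```

```text
39.95 [0.605185   0.00897311 0.05069851] [-6.27903195 -0.26623948 15.87862075]
```

View pics/s4.png

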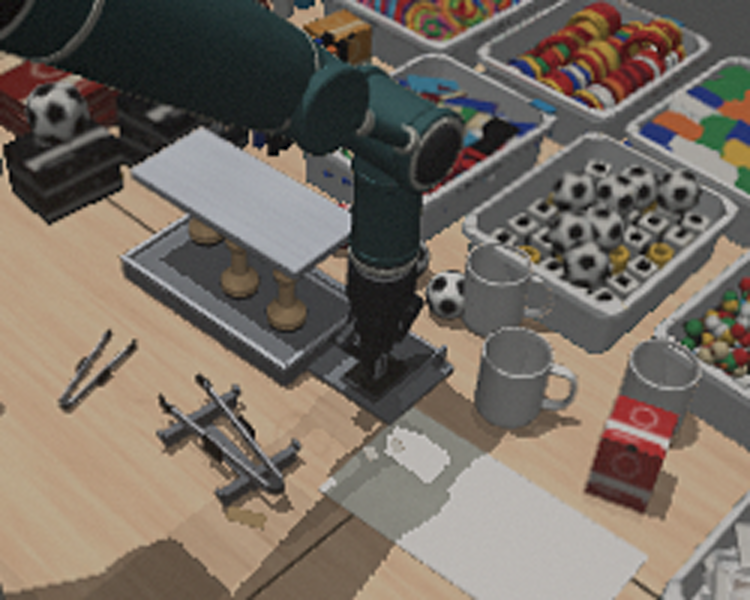

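The panel is down level over the stamps at (240,200), and the pedal is at its stop. I'll finish the hold and rise.

carry_out(
  series="0 0 0 0;0 0 0 0;0 0 0 0;0 0 0 0;0 0 0 0;0 0 0 0;0 0 0 0;0.001 0 0.008 0;0.002 0 0.01 0;0.002 0 0.01 0;0 0 0.02 0;0 0 0.04 0;0 0 0.05 0;0 0 0.03 0;0 0 0 0;0 0 0 0;0 0 0 0;0 0 0 0",
)

```text
time: 42.2
tool_pos: [0.6079, 0.0091, 0.2135]
tcp_rot: [-2.316, -2.119, 0.003]
wrist_force: [-0.4, -0.1, 1.5]
width: 0.0
grip_force: 0.0
```

```bash
python3 look.py w14.png; python3 - <<'E'
from h import *
c=cam('scene'); P=cloud(c)
cv2.imwrite('pics/s5.png',cv2.resize(c['im'][60:260,150:400],(750,600),interpolation=cv2.INTER_CUBIC))
t=cam('top'); a=np.load('top0.npy'); b=cloud(t)
s0=np.load('scene0.npy')
for n,u,v in [('carton',360,211),('mug',326,186),('pedal',279,178)]: print(n,np.abs(P-s0)[v-8:v+9,u-8:u+9,2].mean(),P[v,u].round(3))
E
```

```text
42.25 [0.6081 0.0091 0.2138] [-2.317 -2.119  0.003] -0.002906880853421363 0.0
det 0.61 [173. 148.  15.  21.] [0.586 0.223 0.11 ]
head [393 133   4  30  69] [ 0.603 -0.417  0.084] [ 0.64  -0.412  0.089]
head [127 126  11  11  99] [0.632 0.338 0.12 ] [0.648 0.354 0.129]
head [164 139  11  11  95] [0.595 0.232 0.121] [0.611 0.248 0.128]
head [193 138  11  12 101] [0.597 0.152 0.121] [0.614 0.166 0.13 ]
heading 84.9 jaw [0.6157 0.0948 0.2208]
carton 0.008896978601066774 [ 0.677 -0.298  0.091]
mug 0.009032961040321046 [ 0.685 -0.153  0.09 ]
pedal 0.01636377734909397 [ 0.62  -0.001  0.063]
```

View pics/s5.png

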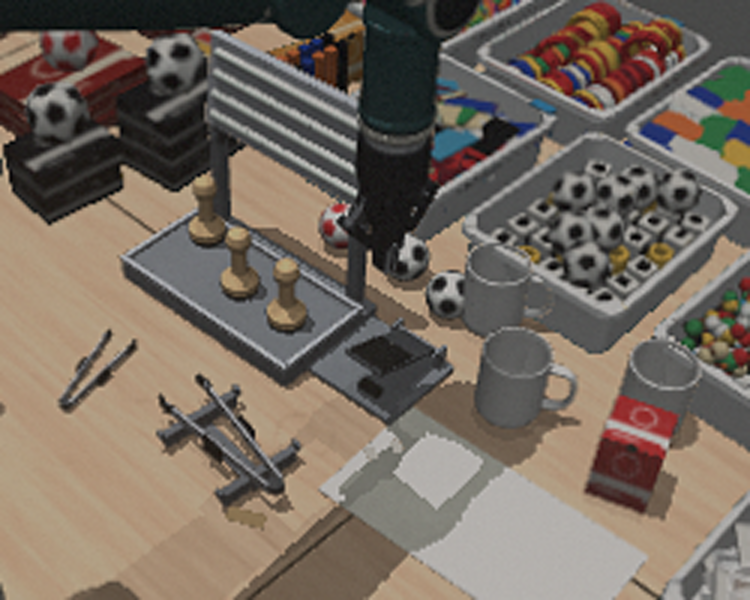

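The pedal and panel are back up, the three stamps stand on the tray at (207,210), (240,262) and (287,295), and the tongs are on their rest. The carton and mug are in place. Handing in.

```bash
python3 -c "
from workcell import bot
print(bot.finish_job())"
```

```text
the job is handed in; nothing more can be done
None
```

I handed the job in at about 42 s: all three stamps stand upright and apart on the tray, the tongs are back on their rest, and the pedal was held at its stop for about two seconds and is up again; one stamp was knocked to the tray's back-left corner but still stands inside the rim.

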